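Find the release groove of the mould stand by feel and hold its key down

TASK

Raise the round mould out of the well of the wooden mould stand without touching the mould: put a closed fingertip on the bare metal strip along the stand's front, close beside the left-hand cover block, and feel your way to the right along the top of the strip until the finger drops into the groove. Press the key inside the groove fully down, and finish while still holding it down with the finger, so that the mould stays raised for me to take. Do not pick up or push anything else on the table.

Things in the scene. Friction and masses are not known exactly. Their poses are not given: they have to be found in the camera images.
- mould_stand: Mould stand fixed to the table, 150 (x) x 324 (y) mm; origin at the centre of its underside; x away from the robot, y to the robot's left, z up. Pale wooden deck behind, top 42 mm above the table. Dark steel strip along its front, along y: 32 mm wide in x, centre line at x -59 mm, top 50 mm above the table; 10 mm trough between strip and deck, front side open. One groove cut across the strip holds the key.
- strip_left (a point): Left end of the bare strip: its top face's centre line, where it meets the left cover block. Axes as the stand's. From here the strip runs 180 mm along -y. The groove is 50 mm long, its place differs each time and is not given: its middle is 75 to 145 mm along -y from here. Cover blocks: grey painted, 72 mm long, tops 56 mm above the table, screw heads 59 mm.
- strip_right (a point): Right end of the bare strip, where its top face meets the right cover block, 180 mm from strip_left; same height and axes. The strip is rigid: a light push of 3 to 10 N is enough to feel along it, and driving a stiff arm 3 mm into it gives about 100 N.
- well_centre (a point): Centre of the square well (74 x 74 mm) in the wooden deck, at the height of the deck's top, 42 mm above the table; 80 mm behind the strip's centre line.
- release_key (a joint): Depth the key in the groove is pressed, m: 0 = up, 0.010 = fully down at its stop. The key is a flat-topped pad of the strip's metal, 30 x 46 mm; its top lies 12 mm below the strip's top when up, 22 mm when down. It starts to move at about 5 to 8 N, needs about 8 to 12 N to stay fully down, and springs up when let go.
- lift_plate (a joint): Height of the lift plate in the well, m: 0 = down, 0.015 = up. It is linked to the key and rises 1.5 mm for each mm the key is pressed.
- sprig_mould: Round brown mould, a disc 66 mm across and 34 mm high, loose on the lift plate in the well; origin at the centre of its underside, 6 mm above the table when down (its top 2 mm below the deck's), 21 mm when the key is fully pressed. Not to be touched.
- round_cutter: Bystander: tin ring cutter, 66 mm across, 35 mm high, on the stand's deck to the left of the well; origin at the centre of its underside.
- wooden_rib: Bystander: flat wooden oval, 49 x 99 x 8 mm, on the stand's deck to the right of the well; origin at the centre of its underside.
- slip_bowl: Bystander: enamel bowl, 150 mm across, 57 mm high, on the table left of the stand; origin at the centre of its underside.
- slip_jar: Bystander: grey jar with a black lid, 68 mm across, 104 mm high, on the table right of the stand; origin at the centre of its underside.
- brush_can: Bystander: can with brushes, 75 mm across, 272 mm high with the brushes, right of the jar; origin at the centre of its underside.
- clay_ball: Bystander: dark ball of dry clay, 58 mm across, 53 mm high, on the table behind the stand; origin at the centre of its underside.
- tube_offcut: Bystander: dark fired tube piece, 53 mm across, 50 mm high, on the table behind the stand; origin at the centre of its underside.

How it is judged (in metres and radians):
On the way, in this order (a step that is already met when the one before it is completed fails the run):
1. a finger touches the top of the strip close beside the left cover block (its middle within 42 mm of the block) (x of the grasp point in the frame of strip_left between -0.03 and 0.03 m and z of the grasp point in the frame of strip_left below 0.06 m and contact force between the fingers and anything else above 0.4 N and value of joint release_key below 0.0015 m and y of the grasp point in the frame of strip_left between -0.042 and 0.005 m), for 0.05 s.
2. the finger touches the strip further right, 46 to 82 mm from the left cover block, before the key is pressed (x of the grasp point in the frame of strip_left between -0.03 and 0.03 m and z of the grasp point in the frame of strip_left below 0.06 m and contact force between the fingers and anything else above 0.4 N and value of joint release_key below 0.0015 m and y of the grasp point in the frame of strip_left between -0.082 and -0.046 m), for 0.05 s.
3. the key is pressed down by more than 8 of its 10 mm and the mould rises (value of joint release_key above 0.008 m and value of joint lift_plate above 0.012 m and z of sprig_mould in the frame of mould_stand between 0.0165 and 0.026 m and horizontal distance between sprig_mould and well_centre below 0.012 m and angle between sprig_mould's own z axis and vertical below 0.12 rad), for 0.2 s.
At the end, for the whole second after the job is handed in: The finger still presses (over 2 N) and keeps the key more than 8 of its 10 mm down and the lift plate more than 12 mm up; the mould rests on the raised plate (its underside 16.5 to 26 mm above the table), within 12 mm of the middle of the well, tilted less than 0.12 rad and at rest (all of step 3 and velocity of joint release_key below 0.01 m/s and linear speed of sprig_mould below 0.02 m/s and contact force between the fingers and anything else above 2 N); the arm keeps its last pose, push and grip.
It fails at once if the robot touches the mould (contact force between any of the fingers, the arm and sprig_mould above 0.3 N).
It fails at once if the mould is lifted off the plate (z of sprig_mould in the frame of mould_stand above 0.03 m).
It fails at once if a bystander is moved (on the stand by over 15 mm, on the table by over 30 mm) (distance of any of round_cutter, wooden_rib from where it was at the start of the episode above 0.015 m or distance of any of slip_bowl, slip_jar, brush_can, clay_ball, tube_offcut from where it was at the start of the episode above 0.03 m).
It also fails if it takes over 45 s, if anything falls off the work surface, if the arm or the gripper's body presses on something with over 40 N, if the wrist force passes 120 N, or if a joint passes its speed limit or range.

ROBOT

A 7-joint arm with a two-finger parallel gripper is mounted at the origin on a cart in front of the work surface, level with it; the furniture and walls round the work are solid. World frame = base frame: x ahead of the robot, y to its left, z up, the work surface at z = 0. Lengths are in mm, angles in degrees, forces in N, time in s.
With the tool pointing down it reaches from about 425 to 875 mm from the base axis. Payload 8.4 kg.
Tool frame: the origin (TCP) lies at the centre of the arm's flange, where the gripper is bolted on; the fingertips stand 182 mm ahead of it and the grasp point (between the pads) lies 164 mm ahead of it; x points along the fingers, y is the direction in which the jaws open and shut, and the axes are right-handed (so a half turn about x gives the same grasp; the last joint's range is limited). The gripper opens to 87 mm and grips with 3 to 60 N. Pads are 19 mm wide; open, the fingers measure 117 mm over their backs; the gripper's body (75 mm by 190 mm) begins 51 mm behind the grasp point.
Start: joints at [59.748, 19.091, 2.286, 83.961, -0.768, 76.965, -3.352], TCP at [270.234, -591.14, 404.746] pointing down, gripper open.
Joint ranges: [-147.57, 147.57], [-21.85, 119.76], [-74.77, 79.35], [14.55, 137.4], [-85.83, 265.84], [4.83, 119.75], [-152.11, 152.11]. Speed limits (degrees/s): [127.2, 127.2, 159.86, 159.86, 180, 180, 180].

INTERFACE

Orientations are given as [roll, pitch, yaw] about the fixed x, y, z axes, in that order (R = Rz(yaw) Ry(pitch) Rx(roll)).
In Python, from rig import observe, read_camera, sign_off gives the robot as it stands. The module is installed in compiled form; this text tells all that it offers.
- The arm moves only by the tool send_rows, never from a script. Its argument "increments" is a list of rows, each an object with "translation": the shift along the tool's x, y, z in mm, a list of three; "yaw": the turn about the tool's x in degrees; "claw": the finger opening in mm, from 0 to 87. In form: [{"translation": [x, y, z], "yaw": yaw, "claw": claw}, ...]. A call has 1 to 12 rows; each row is the pose to reach, as a shift and turn from the pose measured when the call began, along the tool's axes at that moment; what a row does not reach only later rows make up. A row lasts 1/12 s, in which the tool goes at most 41.7 mm and 7.16 degrees, less where a joint would pass 70% of its speed; a pose out of reach is approached as far as the arm can. A call with a gripper value outside its range is refused whole. The fingers move at their own pace and stop on an object; "grip_force" is the grip in N (left out, the last holds). Time passes only in rows, so rows that repeat a pose let the fingers close. It gives the time, the measured TCP pose, the force and the opening at its end, in the units of the state.
- observe(): the state, without advancing time (a new reading comes with each control period).
- read_camera(name): name is "scene" or "top" or "wrist"; returns a dict with "img" (384x512x3 uint8, red, green, blue), "mtx" (3x3 intrinsics, pixels), "eye" and "orientation" of the camera in the world; the wrist camera has in their place "T_tool_cam" (4x4, takes a point from camera to tool coordinates, whose origin is the TCP and whose axes are the tool frame's). Camera axes: x right, y up, looking along -z (the intrinsics and any distortion apply to the point x, -y, -z); pixel columns grow to the right and rows downward; lengths in mm; the calibration is good to about 2 mm. A picture is of the moment at which its call begins: read the wrist's pose just before it. There is no depth.
- sign_off(): hands the job in, once; it reports no verdict.
The state is a dict: "clock": time; "joint_pos": joint angles; "dq": joint speeds; "tau": joint torques, N m; "eef_pos": TCP position; "orientation": TCP orientation; "contact_force": force on the tool from outside, world axes, zero at the start; "torque": the same for the moment, N m; "gripper_width": opening from 0.0 (shut) to 1.0 (fully open).
Only numpy, scipy, OpenCV 4.12 (cv2) and the standard library are available. Lean on these libraries where they do the work, as an engineer would, in place of code of your own. Each camera call takes 0.05 s, during which the arm holds its last target.

## Working session

There is one attempt and no reset: what is moved stays moved. The work goes in short steps, Python scripts to look and compute and a tool call to move; the robot and the scene stay as the last step left them, time stands still between calls to the robot, and variables do not carry over. Pictures are saved under pics/ and viewed, and the job is handed in when it is done.

Besides the shell and the picture viewer there is one more tool, called after ">>>" by a JSON object that holds its "api" and its "payload", one argument or row to a line. send_rows: Moves the arm, as the interface text tells. Its arguments: {"type":"object","properties":{"increments":{"type":"array"},"grip_force":{"type":"number"}},"required":["increments"]}

```bash
mkdir -p pics; python3 - <<'E'
from rig import observe, read_camera
import cv2,numpy as np
print(observe())
for n in("scene","top","wrist"):
    c=read_camera(n); cv2.imwrite(f"pics/{n}0.png",c["img"][:,:,::-1])
    print(n,{k:np.round(v,3).tolist() if not isinstance(v,str) else v for k,v in c.items() if k!="img"})
E
```

```text
{'clock': 0.0, 'joint_pos': array([59.74911837, 19.13183342,  2.28586419, 84.01012276, -0.76494934,
       76.96889506, -3.35055543]), 'dq': array([-0.04454313, -0.00302988,  0.00721846,  0.02014713,  0.04178736,
       -0.12183521,  0.04532683]), 'tau': array([ 8.93542638e-04, -6.56345558e+01,  1.33613605e+00, -4.03805852e+01,
       -5.95197827e-02,  4.46672528e-02,  1.52805042e-04]), 'eef_pos': array([ 270.14015818, -591.00761023,  403.86653413]), 'orientation': array([-84.23055347,  89.90432362, 120.3363035 ]), 'contact_force': array([-0.71177161, -0.02333916,  0.56304329]), 'torque': array([-0.0364378 , -0.01824844,  0.00868105]), 'gripper_width': 0.9962126993564266}
scene {'mtx': [[376.301, 0.0, 261.486], [0.0, 376.301, 192.799], [0.0, 0.0, 1.0]], 'eye': [58.814, 845.877, 529.185], 'orientation': [66.738, -1.355, -151.247]}
top {'mtx': [[475.945, 0.0, 253.823], [0.0, 475.945, 195.858], [0.0, 0.0, 1.0]], 'eye': [512.767, -81.698, 1354.08], 'orientation': [2.703, -0.878, -88.999]}
wrist {'mtx': [[297.086, 0.0, 253.964], [0.0, 297.086, 189.803], [0.0, 0.0, 1.0]], 'T_tool_cam': [[-0.0, 0.294, -0.956, 21.245], [1.0, 0.0, -0.0, -1.122], [-0.0, -0.956, -0.294, -79.28], [0.0, 0.0, 0.0, 1.0]]}
```

View pics/top0.png

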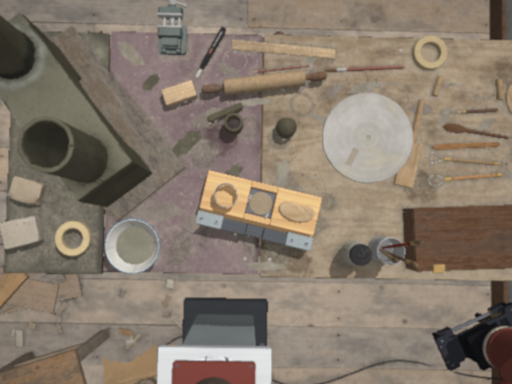

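View pics/scene0.png

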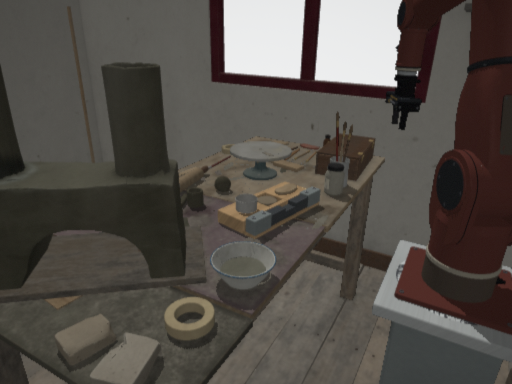

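View pics/wrist0.png

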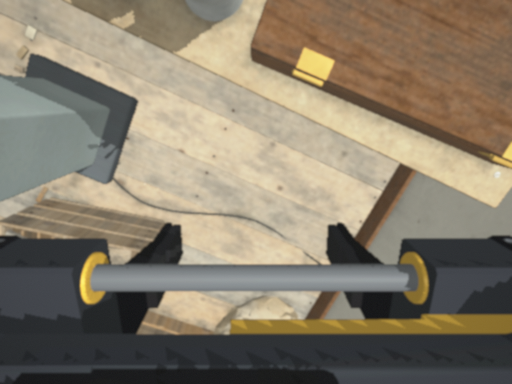

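The top view shows the stand at about pixel (260,208), tilted by roughly 15°. The bowl is at (131,245), and the jar and can are at (360,253). I'll enlarge this area.

```bash
cat > h.py <<'E'
import numpy as np,cv2
from scipy.spatial.transform import Rotation as R
def ray(c,px):
    p=cv2.undistortPoints(np.array([[px]],float),c["mtx"],None)[0,0]
    d=np.array([p[0],-p[1],-1.])
    return R.from_euler('xyz',c["orientation"],degrees=True).apply(d)
def onplane(c,px,z):
    d=ray(c,px); e=np.array(c["eye"]); return e+d*(z-e[2])/d[2]
def proj(c,P):
    q=R.from_euler('xyz',c["orientation"],degrees=True).inv().apply(np.asarray(P,float)-c["eye"])
    K=c["mtx"]; return K[0,0]*q[...,0]/-q[...,2]+K[0,2], K[1,1]*-q[...,1]/-q[...,2]+K[1,2]
E
python3 - <<'E'
import cv2
a=cv2.imread("pics/top0.png")[155:275,180:340]
cv2.imwrite("pics/topc.png",cv2.resize(a,None,fx=5,fy=5,interpolation=cv2.INTER_CUBIC))
a=cv2.imread("pics/scene0.png")[165:245,205:335]
cv2.imwrite("pics/scenec.png",cv2.resize(a,None,fx=6,fy=6,interpolation=cv2.INTER_CUBIC))
E
```

```text
(no output)
```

View pics/topc.png

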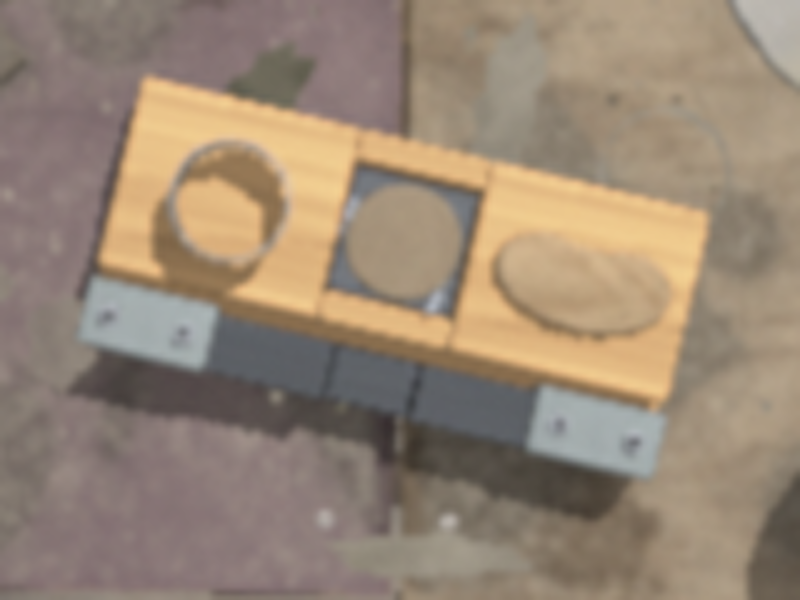

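View pics/scenec.png

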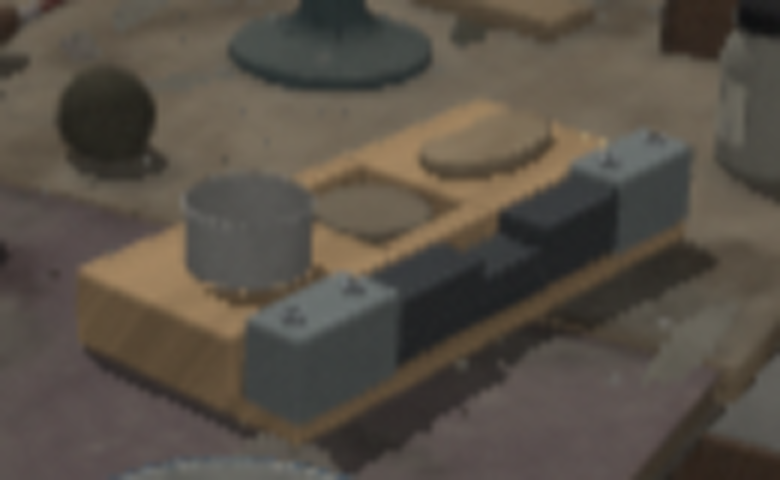

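The crop shows the left cover block ending along (218,312)-(203,368) and the right block starting along (540,388)-(525,445). The groove appears as the darker section between about x=325 and x=415. Next I'll convert these to positions.

```bash
python3 - <<'E'
from rig import *; from h import *
c=read_camera("top"); s=read_camera("scene")
f=lambda p,z:onplane(c,[180+(p[0]-2)/5,155+(p[1]-2)/5],z)
for n,p,z in [("Lb",(218,312),56),("Lf",(203,368),56),("Rb",(540,388),56),("Rf",(525,445),56),("deckBL",(147,77),42),("deckBR",(708,213),42),("gL",(332,345),50),("gR",(415,364),50),("mould",(403,240),40),("LLb",(95,278),56),("LLf",(79,340),56),("RRb",(667,418),56),("RRf",(652,475),56)]:
    print(n,np.round(f(p,z),1))
BL,BR=f((147,77),42),f((708,213),42)
d=BR-BL; print(np.linalg.norm(d)); 
q=[f(p,56) for p in [(218,312),(203,368),(540,388),(525,445)]]
L=(q[0]+q[1])/2; Rr=(q[2]+q[3])/2; e=Rr-L; print("strip",L,Rr,np.linalg.norm(e),np.degrees(np.arctan2(-e[0],e[1])), np.degrees(np.arctan2(d[1],d[0])),np.degrees(np.arctan2(e[1],e[0])))
# scene: groove edges front-top in scenec
g=lambda p,z:onplane(s,[205+(p[0]-2.5)/6,165+(p[1]-2.5)/6],z)
for n,p,z in [("Lblk top back-right",(345,272),56),("Lblk top near right",(398,290),56),("stripback L groove",(450,245),50),("groove L edge front",(487,262),50),("groove R back",(500,212),50),("groove R front top",(533,228),50),("strip front at R blk",(617,185),50),("R blk top left-front",(617,185),56)]:
    print(n,np.round(g(p,z),1))
E
```

```text
Lb [515.3 -18.2  56. ]
Lf [484.7 -10.6  56. ]
Rb [ 477.  -194.3   56. ]
Rf [ 445.9 -186.5   56. ]
deckBL [644.3  24.4  42. ]
deckBR [ 574.7 -287.1   42. ]
gL [498.3 -80.5  50. ]
gR [ 488.8 -126.1   50. ]
mould [ 556.8 -118.7   40. ]
LLb [532.6  49.1  56. ]
LLf [498.7  57.   56. ]
RRb [ 461.9 -263.8   56. ]
RRf [ 430.8 -255.9   56. ]
319.1897990687675
strip [499.99212085 -14.40531102  56.        ] [ 461.45123589 -190.38790435   56.        ] 180.15347059777892 167.64702706399825 -102.59315670634177 -102.35297293600175
Lblk top back-right [517.1 -16.2  56. ]
Lblk top near right [486.4 -12.3  56. ]
stripback L groove [493.  -81.8  50. ]
groove L edge front [468.7 -73.7  50. ]
groove R back [ 488.6 -131.5   50. ]
groove R front top [ 465.8 -122.4   50. ]
strip front at R blk [ 450.2 -196.2   50. ]
R blk top left-front [ 445.3 -183.2   56. ]
```

```bash
python3 - <<'E'
from rig import *; from h import *
c=read_camera("top"); s=read_camera("scene")
print("jar",onplane(c,(357,254),104),"can rim",onplane(c,(385,249),100),"brush tips",[onplane(c,p,272) for p in ((415,243),(385,235),(420,262))],"bowl",onplane(c,(132,245),57))
st=observe(); M=R.from_euler('xyz',st["orientation"],degrees=True).as_matrix()
print(np.round(M,3)); p=st["eef_pos"]
L=np.array([500.3,-14.3]);ux=np.array([.977,-.214]);uy=np.array([.214,.977])
for a in (25,):
    t=L-uy*a; T=np.array([t[0],t[1],300.]); print(T, M.T@(T-p))
ty=M[:2,1]; print("tool y heading",np.degrees(np.arctan2(ty[1],ty[0])),"tool z",np.degrees(np.arctan2(M[1,2],M[0,2])))
E
```

```text
jar [ 424.37284073 -373.151443    104.        ] can rim [ 438.41544341 -448.02502899  100.        ] brush tips [array([ 463.35388755, -466.33541694,  272.        ]), array([ 480.36283292, -397.64211134,  272.        ]), array([ 420.49428815, -477.82332236,  272.        ])] bowl [435.30865585 226.65958489  57.        ]
[[-0.     0.416 -0.909]
 [ 0.    -0.909 -0.416]
 [-1.    -0.     0.   ]]
[494.95  -38.725 300.   ] [ 104.70971426 -408.91093546 -434.03522988]
tool y heading -65.43259971281584 tool z -155.4325994452706
```

>>> {"api": "send_rows", "payload": {
  "increments": [
    {"translation": [-15,0,0],"yaw": 0,"claw": 0},
    {"translation": [-35,0,0],"yaw": 0,"claw": 0},
    {"translation": [-55,0,0],"yaw": 0,"claw": 0},
    {"translation": [-75,0,0],"yaw": 0,"claw": 0},
    {"translation": [-95,0,0],"yaw": 0,"claw": 0},
    {"translation": [-115,0,0],"yaw": 0,"claw": 0},
    {"translation": [-135,0,0],"yaw": 0,"claw": 0},
    {"translation": [-150,0,0],"yaw": 0,"claw": 0},
    {"translation": [-160,0,0],"yaw": 0,"claw": 0},
    {"translation": [-160,0,0],"yaw": 0,"claw": 0}
  ],
  "grip_force": 30
}}

```text
clock: 1.18
eef_pos: [270.2, -591.2, 566.8]
orientation: [94.3, 89.8, -61.1]
contact_force: [-0.3, -0.6, 0.2]
gripper_width: 0.323
```

>>> {"api": "send_rows", "payload": {
  "increments": [
    {"translation": [0,-12,-13],"yaw": -1,"claw": 0},
    {"translation": [0,-34,-36],"yaw": -4,"claw": 0},
    {"translation": [0,-57,-60],"yaw": -7,"claw": 0},
    {"translation": [0,-80,-85],"yaw": -10,"claw": 0},
    {"translation": [0,-103,-109],"yaw": -13,"claw": 0},
    {"translation": [0,-126,-133],"yaw": -16,"claw": 0},
    {"translation": [0,-149,-158],"yaw": -19,"claw": 0},
    {"translation": [0,-172,-182],"yaw": -22,"claw": 0},
    {"translation": [0,-195,-206],"yaw": -25,"claw": 0},
    {"translation": [0,-218,-230],"yaw": -28,"claw": 0},
    {"translation": [0,-240,-255],"yaw": -32,"claw": 0},
    {"translation": [0,-263,-280],"yaw": -36,"claw": 0}
  ]
}}

```text
clock: 2.18
eef_pos: [415.7, -234.0, 565.0]
orientation: [37.1, 89.9, -82.2]
contact_force: [1.5, -1.4, 0.3]
gripper_width: 0.007
```

```bash
cat > tgt.py <<'E'
from rig import *; from h import *
import sys
L=np.array([500.3,-14.3]);ux=np.array([.977,-.214]);uy=np.array([.214,.977])
def rel(along,z,across=0):
    st=observe(); M=R.from_euler('xyz',st["orientation"],degrees=True).as_matrix(); p=st["eef_pos"]
    t=L-uy*along+ux*across; T=np.array([t[0],t[1],z])
    ty=M[:2,1]; h=np.degrees(np.arctan2(ty[1],ty[0]))
    tip=p+M[:,0]*182; d=tip[:2]-L
    print("t",st["clock"],"pos",np.round(p,2),"tip along",round(-d@uy,1),"across",round(d@ux,1),"tipz",round(tip[2],2),"shift",np.round(M.T@(T-p),2),"yaw",round(-(-12.4-h),2),"F",np.round(st["contact_force"],2),"g",round(st["gripper_width"],3),"downaxis",np.round(M[:,0],4))
    print(np.round(M,3).tolist())
rel(*map(float,sys.argv[1:]))
E
python3 tgt.py 25 300
```

```text
t 2.1833 pos [ 415.72 -234.04  564.98] tip along 233.2 across -35.5 tipz 382.98 shift [ 264.57  -26.72 -209.59] yaw -16.86 F [ 1.53 -1.45  0.33] g 0.007 downaxis [ 3.0e-04 -2.2e-03 -1.0e+00]
[[0.0, 0.872, -0.489], [-0.002, -0.489, -0.872], [-1.0, 0.001, 0.002]]
```

>>> {"api": "send_rows", "payload": {
  "increments": [
    {"translation": [0,-4,-30],"yaw": -2.5,"claw": 0},
    {"translation": [0,-8,-60],"yaw": -5,"claw": 0},
    {"translation": [0,-12,-92],"yaw": -8,"claw": 0},
    {"translation": [10,-16,-124],"yaw": -11,"claw": 0},
    {"translation": [35,-20,-156],"yaw": -13,"claw": 0},
    {"translation": [65,-24,-185],"yaw": -15,"claw": 0},
    {"translation": [100,-26.7,-205],"yaw": -16.9,"claw": 0},
    {"translation": [135,-26.7,-209.6],"yaw": -16.9,"claw": 0},
    {"translation": [170,-26.7,-209.6],"yaw": -16.9,"claw": 0},
    {"translation": [205,-26.7,-209.6],"yaw": -16.9,"claw": 0},
    {"translation": [235,-26.7,-209.6],"yaw": -16.9,"claw": 0},
    {"translation": [255,-26.7,-209.6],"yaw": -16.9,"claw": 0}
  ]
}}

```text
clock: 3.18
eef_pos: [493.3, -38.6, 305.4]
orientation: [-55.9, 89.7, -158.2]
contact_force: [-0.1, 0.3, 0.1]
gripper_width: 0.003
```

```bash
python3 tgt.py 25 240; python3 - <<'E'
from rig import *; import cv2
for n in("top","scene","wrist"):
    c=read_camera(n); a=c["img"][:,:,::-1]
    if n=="top": a=cv2.resize(a[155:275,180:340],None,fx=5,fy=5,interpolation=2)
    if n=="scene": a=cv2.resize(a[125:245,205:335],None,fx=5,fy=5,interpolation=2)
    cv2.imwrite(f"pics/{n}1.png",a)
E
python3 tgt.py 25 240
```

```text
t 3.1833 pos [493.29 -38.61 305.42] tip along 25.7 across -2.3 tipz 123.42 shift [65.41  1.89 -0.4 ] yaw 0.06 F [-0.1   0.26  0.14] g 0.003 downaxis [-0.0041 -0.0017 -1.    ]
[[-0.004, 0.977, -0.214], [-0.002, -0.214, -0.977], [-1.0, -0.004, 0.002]]
t 3.3333 pos [494.04 -38.67 307.9 ] tip along 25.5 across -1.5 tipz 125.91 shift [67.9   1.13 -0.29] yaw 0.06 F [ 0.18 -0.81  0.5 ] g 0.004 downaxis [-0.0037 -0.0014 -1.    ]
[[-0.004, 0.977, -0.214], [-0.001, -0.214, -0.977], [-1.0, -0.003, 0.002]]
```

View pics/wrist1.png

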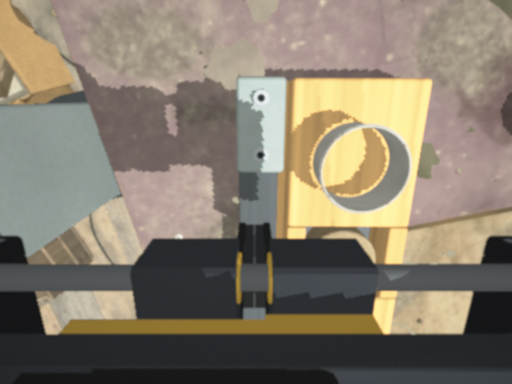

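View pics/scene1.png

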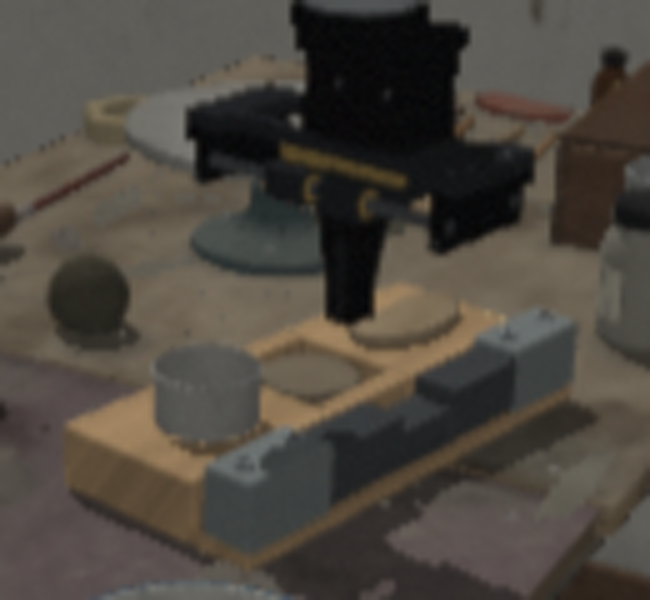

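In the wrist view the shut fingers (col ~255) are over the dark strip. The left block's near edge runs (238,171)-(284,171). I'll cross-check the strip position from that edge.

```bash
python3 - <<'E'
from rig import *; from h import *
st=observe(); c=read_camera("wrist"); M=R.from_euler('xyz',st["orientation"],degrees=True).as_matrix()
T=np.array(c["T_tool_cam"]); e=st["eef_pos"]+M@T[:3,3]
for px,z in [((238,171),56),((284,171),56),((238,78),56),((284,79),56),((240,195),50),((275,195),50)]:
    p=cv2.undistortPoints(np.array([[px]],float),c["mtx"],None)[0,0]
    d=M@T[:3,:3]@np.array([p[0],-p[1],-1.]); P=e+d*(z-e[2])/d[2]
    L=np.array([500.3,-14.3]);ux=np.array([.977,-.214]);uy=np.array([.214,.977])
    q=P[:2]-L; print(px,np.round(P,1),"across",round(q@ux,1),"along",round(-q@uy,1))
E
```

```text
(238, 171) [484.2 -11.   56. ] across -16.5 along 0.2
(284, 171) [519.9 -18.8  56. ] across 20.2 along 0.2
(238, 78) [500.1  56.6  56. ] across -15.4 along -69.3
(284, 79) [532.6  48.8  56. ] across 18.1 along -68.6
(240, 195) [480.4 -32.8  50. ] across -15.5 along 22.3
(275, 195) [509.1 -39.   50. ] across 13.8 along 22.3
```

>>> {"api": "send_rows", "payload": {
  "increments": [
    {"translation": [8,1.5,-0.3],"yaw": 0,"claw": 0},
    {"translation": [20,1.5,-0.3],"yaw": 0,"claw": 0},
    {"translation": [32,1.5,-0.3],"yaw": 0,"claw": 0},
    {"translation": [44,1.5,-0.3],"yaw": 0,"claw": 0},
    {"translation": [54,1.5,-0.3],"yaw": 0,"claw": 0},
    {"translation": [60,1.5,-0.3],"yaw": 0,"claw": 0},
    {"translation": [63,1.5,-0.3],"yaw": 0,"claw": 0},
    {"translation": [65,1.5,-0.3],"yaw": 0,"claw": 0},
    {"translation": [65,1.5,-0.3],"yaw": 0,"claw": 0},
    {"translation": [65,1.5,-0.3],"yaw": 0,"claw": 0}
  ]
}}

```text
clock: 4.22
eef_pos: [496.5, -38.8, 244.9]
orientation: [9.2, 89.9, -93.1]
contact_force: [0.0, -0.7, 0.4]
gripper_width: 0.009
```

```bash
python3 tgt.py 25 232
```

```text
t 4.2167 pos [496.51 -38.76 244.91] tip along 25.1 across 1.6 tipz 62.91 shift [12.91 -1.54  0.27] yaw 0.05 F [ 0.01 -0.69  0.35] g 0.009 downaxis [-1.0e-04 -1.9e-03 -1.0e+00]
[[-0.0, 0.977, -0.214], [-0.002, -0.214, -0.977], [-1.0, 0.0, 0.002]]
```

>>> {"api": "send_rows", "payload": {
  "increments": [
    {"translation": [2,-1,0],"yaw": 0,"claw": 0},
    {"translation": [4,-1,0],"yaw": 0,"claw": 0},
    {"translation": [6,-1,0],"yaw": 0,"claw": 0},
    {"translation": [8,-1,0],"yaw": 0,"claw": 0},
    {"translation": [9,-1,0],"yaw": 0,"claw": 0},
    {"translation": [9,-1,0],"yaw": 0,"claw": 0}
  ]
}}

```text
clock: 4.72
eef_pos: [495.4, -38.5, 235.6]
orientation: [-6.4, 89.9, -108.8]
contact_force: [-0.1, 0.2, 0.1]
gripper_width: 0.01
```

>>> {"api": "send_rows", "payload": {
  "increments": [
    {"translation": [0.5,0,0],"yaw": 0,"claw": 0},
    {"translation": [1,0,0],"yaw": 0,"claw": 0},
    {"translation": [1,0,0],"yaw": 0,"claw": 0}
  ]
}}

```text
clock: 4.97
eef_pos: [495.4, -38.6, 234.5]
orientation: [-8.4, 89.9, -110.8]
contact_force: [0.0, 0.0, -0.3]
gripper_width: 0.009
```

>>> {"api": "send_rows", "payload": {
  "increments": [
    {"translation": [0.5,0,0],"yaw": 0,"claw": 0},
    {"translation": [1,0,0],"yaw": 0,"claw": 0},
    {"translation": [1,0,0],"yaw": 0,"claw": 0}
  ]
}}

```text
clock: 5.22
eef_pos: [495.4, -38.6, 233.5]
orientation: [-10.1, 89.9, -112.4]
contact_force: [0.2, 0.4, -0.4]
gripper_width: 0.002
```

>>> {"api": "send_rows", "payload": {
  "increments": [
    {"translation": [0.4,0,0],"yaw": 0,"claw": 0},
    {"translation": [0.8,0,0],"yaw": 0,"claw": 0},
    {"translation": [0.8,0,0],"yaw": 0,"claw": 0}
  ]
}}

```text
clock: 5.47
eef_pos: [495.4, -38.6, 232.7]
orientation: [-7.7, 89.9, -110.0]
contact_force: [-0.2, 0.7, -0.2]
gripper_width: 0.005
```

>>> {"api": "send_rows", "payload": {
  "increments": [
    {"translation": [0.4,0,0],"yaw": 0,"claw": 0},
    {"translation": [0.6,0,0],"yaw": 0,"claw": 0},
    {"translation": [0.6,0,0],"yaw": 0,"claw": 0}
  ]
}}

```text
clock: 5.72
eef_pos: [495.5, -38.5, 232.7]
orientation: [-5.3, 89.9, -107.6]
contact_force: [-2.9, 0.7, 7.8]
gripper_width: 0.003
```

>>> {"api": "send_rows", "payload": {
  "increments": [
    {"translation": [0.3,0,0],"yaw": 0,"claw": 0},
    {"translation": [0.4,0,0],"yaw": 0,"claw": 0},
    {"translation": [0.4,0,0],"yaw": 0,"claw": 0}
  ]
}}

```text
clock: 5.97
eef_pos: [495.5, -38.5, 232.7]
orientation: [-6.1, 89.9, -108.5]
contact_force: [-2.7, 0.4, 7.3]
gripper_width: 0.006
```

Contact with the strip: about 7.5 N at TCP z 232.7. Now I'll slide right, which is tool +z, with a light push.

>>> {"api": "send_rows", "payload": {
  "increments": [
    {"translation": [0.4,0,2],"yaw": 0,"claw": 0},
    {"translation": [0.4,0,5],"yaw": 0,"claw": 0},
    {"translation": [0.4,0,8],"yaw": 0,"claw": 0},
    {"translation": [0.4,0,11],"yaw": 0,"claw": 0},
    {"translation": [0.4,0,14],"yaw": 0,"claw": 0},
    {"translation": [0.4,0,17],"yaw": 0,"claw": 0},
    {"translation": [0.4,0,20],"yaw": 0,"claw": 0}
  ]
}}

```text
clock: 6.55
eef_pos: [491.5, -57.9, 232.7]
orientation: [26.9, 89.9, -75.5]
contact_force: [0.7, 4.9, 5.8]
gripper_width: 0.006
```

```bash
python3 tgt.py 55 232
```

```text
t 6.55 pos [491.52 -57.91 232.68] tip along 44.8 across 0.9 tipz 50.68 shift [ 0.7  -0.75 10.53] yaw 0.06 F [0.71 4.94 5.78] g 0.006 downaxis [ 5.0e-04 -1.8e-03 -1.0e+00]
[[0.0, 0.977, -0.214], [-0.002, -0.214, -0.977], [-1.0, 0.001, 0.002]]
```

>>> {"api": "send_rows", "payload": {
  "increments": [
    {"translation": [0.4,-0.5,2],"yaw": 0,"claw": 0},
    {"translation": [0.4,-0.5,4],"yaw": 0,"claw": 0},
    {"translation": [0.4,-0.5,6],"yaw": 0,"claw": 0},
    {"translation": [0.4,-0.5,8],"yaw": 0,"claw": 0},
    {"translation": [0.4,-0.5,10],"yaw": 0,"claw": 0},
    {"translation": [0.4,-0.5,12],"yaw": 0,"claw": 0},
    {"translation": [0.4,-0.5,12],"yaw": 0,"claw": 0}
  ]
}}

```text
clock: 7.13
eef_pos: [488.8, -69.7, 232.7]
orientation: [57.6, 89.9, -44.7]
contact_force: [0.3, 2.4, 5.4]
gripper_width: 0.01
```

```bash
python3 tgt.py 55 232
```

```text
t 7.1333 pos [488.75 -69.72 232.67] tip along 56.8 across 0.9 tipz 50.67 shift [ 0.66 -0.58 -1.6 ] yaw 0.05 F [0.28 2.43 5.43] g 0.01 downaxis [ 0.0016 -0.0015 -1.    ]
[[0.002, 0.977, -0.214], [-0.002, -0.214, -0.977], [-1.0, 0.002, 0.001]]
```

>>> {"api": "send_rows", "payload": {
  "increments": [
    {"translation": [0.5,0,2],"yaw": 0,"claw": 0},
    {"translation": [0.5,0,4],"yaw": 0,"claw": 0},
    {"translation": [0.5,0,6],"yaw": 0,"claw": 0},
    {"translation": [0.5,0,8],"yaw": 0,"claw": 0},
    {"translation": [0.5,0,10],"yaw": 0,"claw": 0}
  ]
}}

```text
clock: 7.55
eef_pos: [487.1, -79.2, 232.6]
orientation: [85.5, 89.8, -16.8]
contact_force: [1.1, 4.4, 6.1]
gripper_width: 0.006
```

>>> {"api": "send_rows", "payload": {
  "increments": [
    {"translation": [0.5,0,2],"yaw": 0,"claw": 0},
    {"translation": [0.5,0,4],"yaw": 0,"claw": 0},
    {"translation": [0.5,0,5],"yaw": 0,"claw": 0}
  ]
}}

```text
clock: 7.8
eef_pos: [486.4, -83.9, 232.6]
orientation: [99.1, 89.8, -3.2]
contact_force: [0.6, 4.3, 6.3]
gripper_width: 0.006
```

>>> {"api": "send_rows", "payload": {
  "increments": [
    {"translation": [0.5,0,2],"yaw": 0,"claw": 0},
    {"translation": [0.5,0,4],"yaw": 0,"claw": 0},
    {"translation": [0.5,0,5],"yaw": 0,"claw": 0}
  ]
}}

```text
clock: 8.05
eef_pos: [485.7, -88.7, 232.4]
orientation: [104.2, 89.7, 1.9]
contact_force: [1.2, 3.4, 4.5]
gripper_width: 0.004
```

```bash
python3 tgt.py 89 232
```

```text
t 8.05 pos [485.66 -88.71 232.44] tip along 75.6 across 2.6 tipz 50.45 shift [ 0.42 -1.63 13.2 ] yaw 0.09 F [1.23 3.43 4.51] g 0.004 downaxis [ 5.5e-03  2.0e-04 -1.0e+00]
[[0.005, 0.977, -0.213], [0.0, -0.213, -0.977], [-1.0, 0.005, -0.001]]
```

>>> {"api": "send_rows", "payload": {
  "increments": [
    {"translation": [0.5,-0.5,1.5],"yaw": 0,"claw": 0},
    {"translation": [0.5,-1,3],"yaw": 0,"claw": 0},
    {"translation": [0.5,-1,4],"yaw": 0,"claw": 0}
  ]
}}

```text
clock: 8.3
eef_pos: [483.3, -93.2, 231.5]
orientation: [97.2, 89.8, -5.1]
contact_force: [0.6, -1.1, 0.6]
gripper_width: 0.01
```

```bash
python3 tgt.py 89 232
```

```text
t 8.3 pos [483.26 -93.18 231.5 ] tip along 80.6 across 1.0 tipz 49.51 shift [-0.5  -0.24  8.31] yaw 0.06 F [ 0.55 -1.13  0.62] g 0.01 downaxis [ 4.3e-03 -4.0e-04 -1.0e+00]
[[0.004, 0.977, -0.214], [-0.0, -0.214, -0.977], [-1.0, 0.004, -0.001]]
```

The force dropped to about 0 and z fell 1 mm at ~78–80 mm along the strip, so the finger is in the groove. I'll move to its middle (~91 mm) and go down.

>>> {"api": "send_rows", "payload": {
  "increments": [
    {"translation": [0.2,0,2.5],"yaw": 0,"claw": 0},
    {"translation": [0.5,0,5],"yaw": 0,"claw": 0},
    {"translation": [0.5,-0.5,8],"yaw": 0,"claw": 0},
    {"translation": [0.5,-0.5,10.5],"yaw": 0,"claw": 0},
    {"translation": [2,-0.5,10.5],"yaw": 0,"claw": 0},
    {"translation": [4,-0.5,10.5],"yaw": 0,"claw": 0},
    {"translation": [6,-0.5,10.5],"yaw": 0,"claw": 0},
    {"translation": [8,-0.5,10.5],"yaw": 0,"claw": 0},
    {"translation": [8,-0.5,10.5],"yaw": 0,"claw": 0}
  ]
}}

```text
clock: 9.05
eef_pos: [480.4, -103.1, 223.0]
orientation: [101.0, 89.8, -1.3]
contact_force: [-0.7, 0.1, -0.3]
gripper_width: 0.004
```

```bash
python3 tgt.py 91 211; python3 - <<'E'
from rig import *; import cv2
a=read_camera("scene")["img"][:,:,::-1]
cv2.imwrite("pics/scene2.png",cv2.resize(a[125:245,205:335],None,fx=5,fy=5,interpolation=2))
E
```

```text
t 9.05 pos [ 480.39 -103.14  222.96] tip along 90.9 across 0.2 tipz 40.96 shift [11.96  0.4  -0.02] yaw 0.07 F [-0.68  0.12 -0.35] g 0.004 downaxis [ 3.5e-03 -1.0e-04 -1.0e+00]
[[0.004, 0.977, -0.213], [-0.0, -0.213, -0.977], [-1.0, 0.003, -0.001]]
```

View pics/scene2.png

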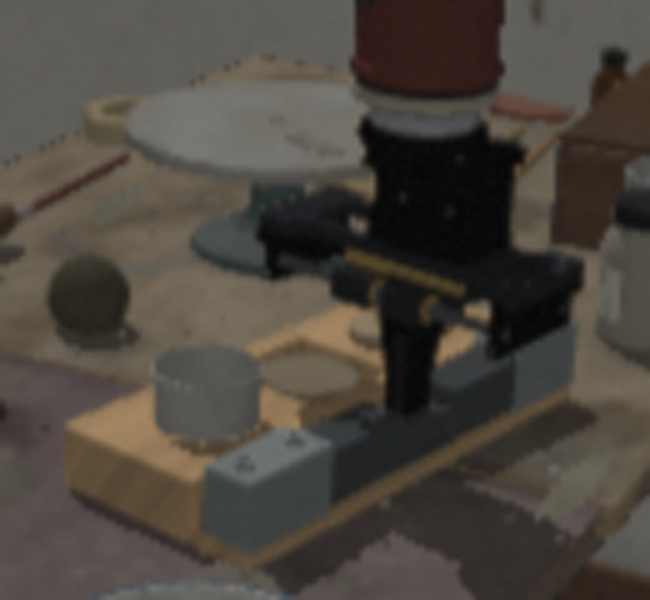

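The picture shows the fingertip in the groove at about (408,405), clear of both sides. Now I'll press in small steps.

>>> {"api": "send_rows", "payload": {
  "increments": [
    {"translation": [1,0,0],"yaw": 0,"claw": 0},
    {"translation": [2,0,0],"yaw": 0,"claw": 0},
    {"translation": [3,0,0],"yaw": 0,"claw": 0},
    {"translation": [4,0,0],"yaw": 0,"claw": 0},
    {"translation": [5,0,0],"yaw": 0,"claw": 0},
    {"translation": [5,0,0],"yaw": 0,"claw": 0}
  ]
}}

```text
clock: 9.6
eef_pos: [480.6, -103.1, 218.6]
orientation: [97.3, 89.8, -5.0]
contact_force: [-2.2, 0.9, 8.4]
gripper_width: 0.007
```

>>> {"api": "send_rows", "payload": {
  "increments": [
    {"translation": [1,0,0],"yaw": 0,"claw": 0},
    {"translation": [2,0,0],"yaw": 0,"claw": 0},
    {"translation": [3,0,0],"yaw": 0,"claw": 0},
    {"translation": [4,0,0],"yaw": 0,"claw": 0},
    {"translation": [5,0,0],"yaw": 0,"claw": 0},
    {"translation": [5,0,0],"yaw": 0,"claw": 0}
  ]
}}

```text
clock: 10.1
eef_pos: [480.6, -103.0, 214.0]
orientation: [93.5, 89.8, -8.9]
contact_force: [-3.3, 0.5, 8.8]
gripper_width: 0.006
```

```bash
python3 tgt.py 91 210.7
```

```text
t 10.1 pos [ 480.65 -103.04  213.97] tip along 90.9 across 0.5 tipz 31.97 shift [3.27 0.2  0.12] yaw 0.08 F [-3.34  0.54  8.76] g 0.006 downaxis [ 3.7e-03 -6.0e-04 -1.0e+00]
[[0.004, 0.977, -0.213], [-0.001, -0.213, -0.977], [-1.0, 0.004, -0.0]]
```

>>> {"api": "send_rows", "payload": {
  "increments": [
    {"translation": [1,0,0],"yaw": 0,"claw": 0},
    {"translation": [2,0,0],"yaw": 0,"claw": 0},
    {"translation": [3,0,0],"yaw": 0,"claw": 0},
    {"translation": [3.5,0,0],"yaw": 0,"claw": 0},
    {"translation": [3.5,0,0],"yaw": 0,"claw": 0}
  ]
}}

```text
clock: 10.52
eef_pos: [480.7, -102.9, 211.0]
orientation: [88.6, 89.8, -13.7]
contact_force: [-4.8, 1.2, 10.0]
gripper_width: 0.005
```

>>> {"api": "send_rows", "payload": {
  "increments": [
    {"translation": [0.5,0,0],"yaw": 0,"claw": 0},
    {"translation": [1,0,0],"yaw": 0,"claw": 0},
    {"translation": [1.2,0,0],"yaw": 0,"claw": 0},
    {"translation": [1.2,0,0],"yaw": 0,"claw": 0}
  ]
}}

```text
clock: 10.85
eef_pos: [480.7, -102.9, 210.6]
orientation: [80.6, 89.8, -21.8]
contact_force: [-4.9, 0.2, 12.0]
gripper_width: 0.007
```

>>> {"api": "send_rows", "payload": {
  "increments": [
    {"translation": [1,0,0],"yaw": 0,"claw": 0},
    {"translation": [1.5,0,0],"yaw": 0,"claw": 0},
    {"translation": [1.5,0,0],"yaw": 0,"claw": 0},
    {"translation": [1.5,0,0],"yaw": 0,"claw": 0}
  ]
}}

```text
clock: 11.18
eef_pos: [480.9, -102.7, 210.5]
orientation: [70.1, 89.8, -32.2]
contact_force: [-8.4, 2.5, 21.1]
gripper_width: 0.008
```

```bash
python3 tgt.py 91 210.7;python3 - <<'E'
from rig import *; import cv2
a=read_camera("scene")["img"][:,:,::-1]
cv2.imwrite("pics/scene3.png",cv2.resize(a[125:245,205:335],None,fx=5,fy=5,interpolation=2))
for i in range(6): read_camera("scene")
E
python3 tgt.py 91 210.7
```

```text
t 11.1833 pos [ 480.87 -102.73  210.52] tip along 90.8 across 0.6 tipz 28.52 shift [-0.18  0.06  0.47] yaw 0.08 F [-8.43  2.49 21.1 ] g 0.008 downaxis [ 0.0033 -0.0021 -1.    ]
[[0.003, 0.977, -0.213], [-0.002, -0.213, -0.977], [-1.0, 0.004, 0.001]]
t 11.5333 pos [ 480.87 -102.73  210.52] tip along 90.8 across 0.6 tipz 28.52 shift [-0.18  0.05  0.47] yaw 0.08 F [-7.89  1.66 20.78] g 0.005 downaxis [ 0.0033 -0.002  -1.    ]
[[0.003, 0.977, -0.213], [-0.002, -0.213, -0.977], [-1.0, 0.004, 0.001]]
```

View pics/scene3.png

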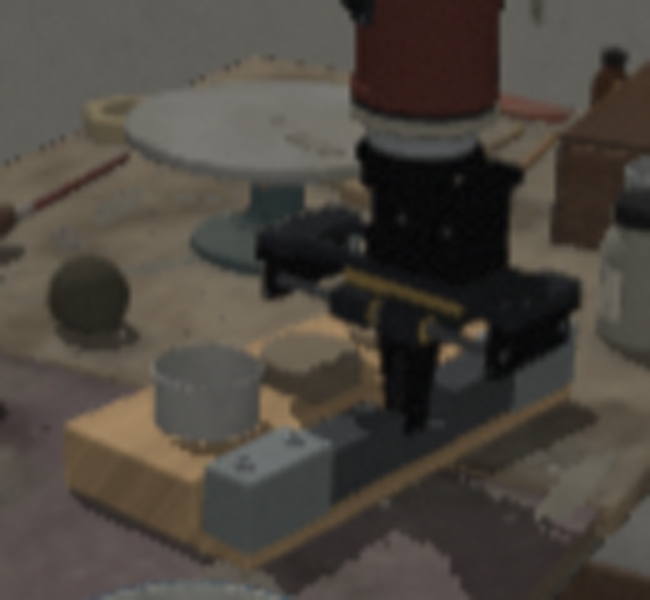

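The mould now stands visibly raised above the deck at about (312,365). The key is at its stop, held with a steady 21 N, and nothing is moving, so I'll hand it in.

```bash
python3 -c "
from rig import *
print(sign_off()); s=observe(); print(s['clock'],s['eef_pos'],s['contact_force'])"
```

```text
the job is handed in; nothing more can be done
None
the job is handed in; nothing more can be done
```

The mould is raised, and the arm was still holding the key down with the finger when I handed the job in. `sign_off` reports no verdict, so the result isn't confirmed.

- **Feeling along the strip:** I touched the strip with the shut fingers about 25 mm from the left cover block and slid right with a push of about 5–8 N. The force fell to zero at about 78–80 mm, which is the edge of the groove. I then moved to its middle, about 91 mm along.
- **Pressing the key:** I pressed until it stopped. The fingertip ended 22 mm below the strip's top, which is the expected depth for fully down.
- **Last checks:** The downward push held steady at about 21 N for 0.35 s at clock 11.5 s, and the tool did not move. The last scene picture shows the mould standing above the deck. The cutter and the clay ball are unmoved in it. The gripper hides the rib from this camera, and I did not re-check the bystanders outside the picture.
- **Side force:** About 8 N remained at the fingertip when I handed in. I left it because nothing was moving.
- **Groove position:** The camera estimate of its middle (88–91 mm) and the touch estimate (about 92–93 mm) differed by a few millimetres. That is well inside the clearance.

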